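Third hand at the heat sink jig

ROBOT

A 6-joint arm with a two-finger parallel gripper is mounted at the origin on a cart in front of the work surface, level with it; the furniture and walls round the work are solid. World frame = base frame: x ahead of the robot, y to its left, z up, the work surface at z = 0. Lengths are in mm, angles in rad, forces in N, time in s.
With the tool pointing down it reaches from about 350 to 975 mm from the base axis. Payload 7.1 kg.
Tool frame: the origin (TCP) lies midway between the tips of the shut fingers; the grasp point (between the pads) lies ctrl.grip_point_offset behind it (ctrl.grip_point_offset is the distance from the TCP to the grasp point, in mm); z points along the fingers, y is the line along which they close (so a half turn about z gives the same grasp; the last joint's range is limited). The gripper opens to 88 mm and grips with 3 to 60 N. Pads are 20 mm wide; open, the fingers measure 115 mm over their backs; the gripper's body (75 mm by 178 mm) begins 61 mm behind the grasp point.
Start: joints at [-1.274, 0.423, 1.63, -0, 1.089, -0.019], TCP at [194.128, -594.07, 222.675] pointing down, gripper open.
Joint ranges: [-3, 3], [-0.9, 2.11], [0.09, 2.58], [-1.31, 4.45], [0.11, 2.69], [-2.54, 2.54]. Speed limits (rad/s): [2.39, 2.39, 3.01, 3.14, 3.14, 3.14].

INTERFACE

Orientations are given as a rotation vector (axis times angle).
In Python, from workcell import ctrl gives the robot as it stands.
- The arm moves only by the tool apply_moves, never from a script. Its argument "targets" is a list of rows, each an object of numbers: "tx", "ty", "tz": the shift along the world's x, y, z in m; "spin": the turn about the world's z in degrees. In form: [{"tx": .., "ty": .., "tz": .., "spin": ..}, ...]. A call has exactly 8 rows; each row is the pose to reach, as a shift and turn from the pose commanded when the call began; what a row does not reach only later rows make up. A row lasts 1/10 s, in which the tool goes at most 50 mm and 8.59 degrees, less where a joint would pass 70% of its speed; a pose out of reach is approached as far as the arm can. A call with a gripper value outside its range is refused whole. "gripper" is the closure, from -1 (fully open) to 1 (shut), set as the call begins (left out, the last holds). The fingers move at their own pace and stop on an object; the grip force is fixed at half the most. Time passes only in rows, so rows that repeat a pose let the fingers close, or fill a call up. It gives the time, the measured TCP pose, the force, the opening and the grip force at its end, in the units of the state.
- ctrl.get_obs(): the state, without advancing time (a new reading comes with each control period).
- ctrl.get_image(name): name is "scene" or "top" or "wrist"; returns the picture (420x560x3 uint8, red, green, blue); there is no depth.
- ctrl.get_calibration(name): a dict with "fov_y" (degrees; the focal length in pixels is half the picture's height over the tangent of half this angle, whatever the lens; pixels are square), "cx", "cy" (the principal point, pixels), "dist" ([k1, k2, p1, p2, k3] as OpenCV has them; the pictures are not rectified), "rvec" (rotation vector, rad) and "tvec" (3), from world to camera coordinates, as OpenCV has them. Camera axes: x right, y down, z forward; pixel columns grow to the right and rows downward; lengths in mm; the calibration is good to about 2 mm. A picture is of the moment at which its call begins: read the wrist's pose just before it. get_calibration takes no time and is no camera call; for the wrist camera it gives the pose at the moment of the call.
- ctrl.close_job(): hands the job in; it is judged then, once.
Trained networks look in the newest picture that a camera, given by its name, has taken for a name from the list of things; names that differ only in an ending like _2 or _b are one class to them, and where a whole thing is asked for, a point or a joint stands for the part that bears it (a point fixed in the world has none). Each returns a list of dicts, best first, with "score" (0 to 1); they miss things now and then, are a little off and sometimes report something else, mostly with a low value. They report only what shows in the picture. A call takes as long as a camera call. They do not tell look-alikes from the thing itself.
- ctrl.outline_of(name, camera): "pixels" (420x560 bool, what is visible of it) and "box" ([left, top, right, bottom] in pixels, round what is visible of it).
- ctrl.pinpoint(name, camera): "uv" ([column, row] in pixels: a listed point, or the origin of a listed thing).
The state is a dict: "t": time; "qpos": joint angles; "qvel": joint speeds; "joint_torque": joint torques, N m; "ee_pos": TCP position; "orientation": TCP orientation; "ft_force": force on the tool from outside, world axes, zero at the start; "moment": the same for the moment, N m; "width": finger opening in mm; "grasp_force": force on a finger pad.
Only numpy, scipy, OpenCV 4.12 (cv2) and the standard library are available. Lean on these libraries where they do the work, as an engineer would, in place of code of your own. Each camera call takes 0.05 s, during which the arm holds its last target. There are 200 camera calls.

TASK

First wind the jig's crank clockwise seen from above, a little over one full turn, to its end, which brings the side stop into place. Then set the finned heat sink flat on the jig's base plate with its left end against the side stop, and push its flat back squarely against the sprung press plate with a steady 10 N or so, never driving the plate to the end of its travel. Finish while still pushing, so that someone can fasten it, and leave the tin, spool and jar where they stand.

Things in the scene. Friction and masses are not known exactly. Their poses are not given: they have to be found in the camera images.
- jig: Fixed jig. Origin on the bench; x away from the robot to its rear fence, y left, z up (mm here). Base plate, top at z 12: x -75 to 64, y -75 to 50, and x -75 to 25, y 50 to 165. Fence block x 50 to 64, y -70 to 45, up to z 52, with the sprung press plate in front of it. Gear housing 56 x 56, top z 42, centred at x 0, y 125, carries the crank. All smooth.
- crank (a joint): Crank on the gear housing, arm 40 mm long. Angle in rad, growing clockwise seen from above; at 0 the arm points along the jig's +y. It starts between 0 and 0.5 and stops hard at 6.8, its end (past 6.55 will do). It stays where it is left; turning it takes about 2 N at the grip.
- crank_hinge (a point): Point on the crank's vertical axis, fixed to the jig at (0, 125, 77) mm, level with the middle of the grip.
- grip_mid (a point): Middle of the crank's upright black grip, 17 mm across and 40 mm high (jig z 55 to 95 mm). It turns freely on its own pin, so it can be held at a constant tool orientation while led round the circle of 40 mm radius. The crank arm under it is at z 47 to 54 mm; nothing else of the jig is higher than 57 mm.
- stop_face (a point): Middle of the right-hand face of the side stop, a steel bar along the jig's x (88 mm long, jig x -62 to 26, 14 mm thick, z 13 to 39 mm). The crank drives it to the jig's -y by 4.5 mm per rad; with the crank at its end this face is at jig y = +45.4 mm. It holds against light pushes.
- press_plate (a joint): Travel of the sprung press plate in m along the jig's +x: 0 at rest, 0.0175 fully driven home (not allowed; past 0.0165 counts). Pushing it takes 2.4 N to start and then 0.8 N per mm: 8 N at 0.007, 10 N at 0.0095, 13 N at 0.0133.
- plate_face (a point): Middle of the front face (towards the robot) of the press plate, which is 105 mm wide along jig y (-65 to 40) and 36 mm high, 7 mm thick, jig z 14 to 50 mm. At rest this face is at jig x = 26 mm, this point at y = -12.5, z = 32 mm. Its axes are the jig's.
- heat_sink: Loose aluminium heat sink, 40 mm (x) by 80 mm (y) by 32 mm high, 0.13 kg, on the bench at the left, flat back roughly away from the robot. Origin at the middle of its underside; +x points out of the flat back, nine upright fins point to -x (their tips form the face at x -20 mm). Left end at y +40 mm. It can be gripped across its 40 mm; it slides easily on the jig (friction 0.2).
- sink_face (a point): Centre of the heat sink's flat back (x 20, z 16 mm in the heat sink).
- brass_wool_tin: Small round tin, 49 mm across, 28 mm high, origin under its middle; leave alone.
- solder_spool: Solder spool, 57 mm across, 55 mm high, origin under its middle; leave alone.
- flux_jar: Small jar, 38 mm across, 30 mm high, origin under its middle; leave alone.
Things that resemble listed ones, but are neither listed nor needed, are in the scene too. Leave any brown or green look-alike of the heat_sink alone.

How it is judged:
By the outcome, as a careful person would: the job done as asked, in the order asked, and still so for the second after the job is handed in, while the arm keeps its last pose, push and grip.
It also fails if it takes over 72 s, if anything falls off the work surface, if the arm or the gripper's body presses on something with over 40 N, if the wrist force passes 120 N, or if a joint passes its speed limit or range.

## Working session

There is one attempt and no reset: what is moved stays moved. The work goes in short steps, Python scripts to look and compute and a tool call to move; the robot and the scene stay as the last step left them, time stands still between calls to the robot, and variables do not carry over. Pictures are saved under pics/ and viewed, at most 10 in all, crops included, and the job is handed in when it is done.

Besides the shell and the picture viewer there is one more tool, called after ">>>" by a JSON object that holds its "fn" and its "kwargs". apply_moves: Moves the arm, as the interface text tells. Its arguments: {"type":"object","properties":{"targets":{"type":"array"},"gripper":{"type":"number"}},"required":["targets"]}

```bash
mkdir -p pics; ls; cat > h.py <<'E'
import numpy as np, cv2
from workcell import ctrl
def cal(n):
    c=ctrl.get_calibration(n); f=210/np.tan(np.radians(c["fov_y"])/2)
    K=np.array([[f,0,c["cx"]],[0,f,c["cy"]],[0,0,1.]])
    return K,np.array(c["dist"],float),np.array(c["rvec"],float),np.array(c["tvec"],float)
def ray(uv,C):
    K,d,r,t=C; p=cv2.undistortPoints(np.array(uv,float).reshape(-1,1,2),K,d).reshape(-1,2)
    R=cv2.Rodrigues(r)[0]; return -R.T@t, np.c_[p,np.ones(len(p))]@R
def atz(uv,z,C):
    o,D=ray(uv,C); return o+D*((z-o[2])/D[:,2])[:,None]
def proj(P,C):
    K,d,r,t=C; return cv2.projectPoints(np.array(P,float).reshape(-1,1,3),r,t,K,d)[0].reshape(-1,2)
def save(n,im,k=1):
    cv2.imwrite("pics/"+n,cv2.resize(im[:,:,::-1],None,fx=k,fy=k))
E
python3 - <<'E'
from h import *
np.set_printoptions(precision=1,suppress=True)
a=ctrl.get_image("top"); b=ctrl.get_image("scene")
save("top.png",a,1.4); save("scene.png",b,1.4)
zs=dict(crank_hinge=77,grip_mid=77,stop_face=26,plate_face=32,heat_sink=0,sink_face=16,jig=0,brass_wool_tin=0,solder_spool=0,flux_jar=0)
for cam in("top","scene"):
    C=cal(cam)
    for n,z in zs.items():
        for r in ctrl.pinpoint(n,cam)[:3]: print(cam,n,round(r["score"],2),np.array(r["uv"]),atz(r["uv"],z,C)[0])
print(ctrl.get_obs(), ctrl.grip_point_offset)
E
```

```text
pics
top crank_hinge 0.6 [288.5 229.8] [493.4 -29.3  77. ]
top grip_mid 0.52 [279.4 227.4] [501.7   0.3  77. ]
top stop_face 0.5 [305.7 235.6] [478.7 -86.4  26. ]
top plate_face 0.61 [330.  214.5] [ 548.2 -169.1   32. ]
top heat_sink 0.83 [304.7 147.6] [789.1 -88.7   0. ]
top heat_sink 0.74 [194.5 206.6] [586.  292.8   0. ]
top heat_sink 0.62 [260.6 145. ] [800.5  65.1   0. ]
top sink_face 0.81 [186.9 211.6] [566.7 315.4  16. ]
top sink_face 0.79 [310.  144.7] [ 794.9 -106.8   16. ]
top sink_face 0.69 [260.5 140.4] [812.6  64.4  16. ]
top jig 0.91 [324.  227.3] [ 508.8 -149.8    0. ]
top jig 0.45 [222.9 236.7] [481.2 194.6   0. ]
top solder_spool 0.56 [178.7 261.3] [399.7 343.5   0. ]
top flux_jar 0.55 [399.1 269.4] [ 362.9 -399.6    0. ]
scene crank_hinge 0.8 [316.4 220.7] [490.7 -40.8  77. ]
scene grip_mid 0.72 [321.2 210.4] [502.5 -92.9  77. ]
scene grip_mid 0.55 [304.3 228.6] [501.6   9.   77. ]
scene stop_face 0.7 [322.2 227.8] [490.4 -82.   26. ]
scene stop_face 0.43 [303.8 226.7] [538.7 -58.3  26. ]
scene plate_face 0.58 [320.3 211.4] [ 530.1 -145.8   32. ]
scene heat_sink 0.9
[... 290 characters left out ...]
 [558.2 318.4  16. ]
scene jig 0.7 [328.1 222.6] [ 501.8 -146.8    0. ]
scene brass_wool_tin 0.64 [332.2 291.3] [361.5 110.6   0. ]
scene solder_spool 0.92 [268.3 350.2] [401.4 345.6   0. ]
scene flux_jar 0.45 [395.4 199.3] [ 370.6 -381.9    0. ]
scene flux_jar 0.37 [271.1 349.1] [397.7 340.    0. ]
{'t': 1.1, 'qpos': array([-1.3,  0.4,  1.6,  0. ,  1.1, -0. ]), 'qvel': array([-0., -0.,  0.,  0.,  0., -0.]), 'joint_torque': array([ -0. , -54.5, -27.4,   0.1,   0. ,  -0. ]), 'ee_pos': array([ 194.1, -594.1,  222.7]), 'orientation': array([3.1, 0.5, 0. ]), 'ft_force': array([ 0.6, -0.6,  0.3]), 'moment': array([-0.,  0.,  0.]), 'grasp_force': 0.0, 'width': 87.63759563650645} 18.700000000000003
```

View pics/top.png

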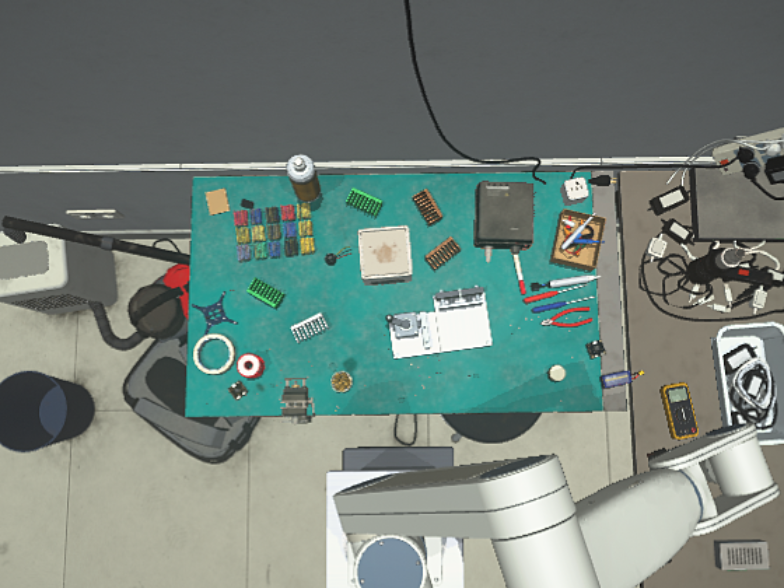

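View pics/scene.png

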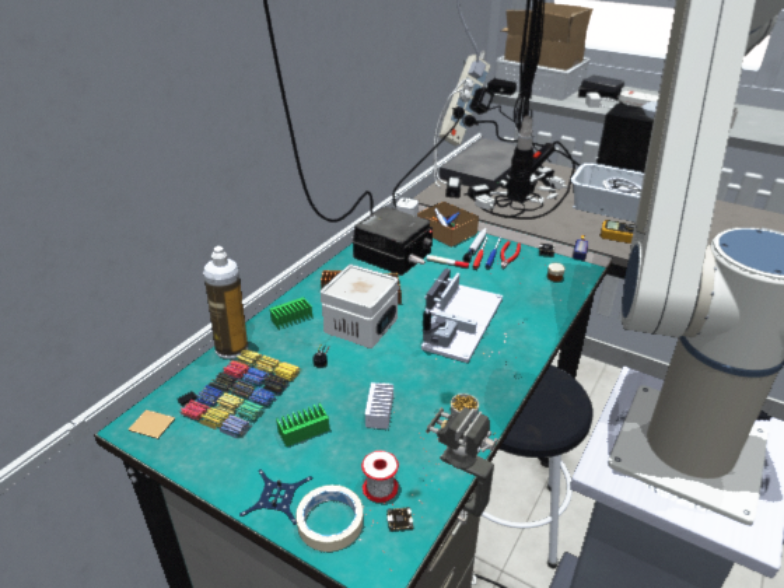

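```bash
python3 - <<'E'
from h import *
from scipy.spatial.transform import Rotation as Ro
np.set_printoptions(precision=2,suppress=True)
o=ctrl.get_obs();R=Ro.from_rotvec(o["orientation"]).as_matrix();print(R)
K,d,r,t=cal("wrist");Rc=cv2.Rodrigues(r)[0];print(K[0,0],"cam in tool",R.T@(-Rc.T@t-o["ee_pos"]),"\ncam axes in tool (rows)\n",Rc@R)
E
```

```text
[[ 0.95  0.31  0.  ]
 [ 0.31 -0.95 -0.  ]
 [ 0.    0.   -1.  ]]
303.87206919976705 cam in tool [  84.48    0.78 -162.92] 
cam axes in tool (rows)
 [[ 0.    1.    0.  ]
 [-0.95  0.   -0.31]
 [-0.31 -0.    0.95]]
```

>>> {"fn": "apply_moves", "kwargs": {"targets": [{"tx":0.0,"ty":0.04,"tz":0.03,"spin":0},{"tx":0.02,"ty":0.08,"tz":0.05,"spin":0},{"tx":0.04,"ty":0.12,"tz":0.07,"spin":0},{"tx":0.06,"ty":0.16,"tz":0.09,"spin":0},{"tx":0.08,"ty":0.2,"tz":0.11,"spin":0},{"tx":0.1,"ty":0.24,"tz":0.13,"spin":0},{"tx":0.12,"ty":0.28,"tz":0.15,"spin":0},{"tx":0.14,"ty":0.32,"tz":0.17,"spin":0}]}}

```text
t: 1.9
ee_pos: [334.4, -272.4, 393.7]
orientation: [3.102, 0.493, 0.001]
ft_force: [0.2, 0.2, -0.1]
width: 88.0
grasp_force: 0.0
```

>>> {"fn": "apply_moves", "kwargs": {"targets": [{"tx":0.02,"ty":0.035,"tz":-0.01,"spin":-3},{"tx":0.045,"ty":0.07,"tz":-0.025,"spin":-6},{"tx":0.065,"ty":0.1,"tz":-0.045,"spin":-9},{"tx":0.09,"ty":0.13,"tz":-0.065,"spin":-11},{"tx":0.11,"ty":0.16,"tz":-0.085,"spin":-11},{"tx":0.13,"ty":0.19,"tz":-0.105,"spin":-11},{"tx":0.15,"ty":0.22,"tz":-0.125,"spin":-11},{"tx":0.165,"ty":0.24,"tz":-0.14,"spin":-11}]}}

```text
t: 2.7
ee_pos: [499.7, -32.1, 251.6]
orientation: [-3.135, -0.196, 0.001]
ft_force: [-1.0, -0.4, 0.1]
width: 87.8
grasp_force: 0.0
```

```bash
cat > look.py <<'E'
from h import *
import sys
np.set_printoptions(precision=1,suppress=True)
C=cal("wrist"); im=ctrl.get_image("wrist"); save(sys.argv[1],im,1.4)
zs=dict(crank_hinge=77,grip_mid=77,stop_face=26,plate_face=32,heat_sink=0,sink_face=16,jig=0,brass_wool_tin=0,solder_spool=0,flux_jar=0)
for n in (sys.argv[2:] or zs):
    for r in ctrl.pinpoint(n,"wrist")[:3]: print(n,round(r["score"],2),np.array(r["uv"]),atz(r["uv"],zs[n],C)[0])
o=ctrl.get_obs(); print(o["t"],o["ee_pos"],o["ft_force"])
E
python3 look.py w1.png
```

```text
crank_hinge 0.58 [277.8 196.1] [494.9 -34.6  77. ]
grip_mid 0.63 [243.  182.7] [505.5   6.4  77. ]
stop_face 0.69 [314.7 196.9] [486.4 -85.   26. ]
plate_face 0.94 [386.1 168.5] [ 536.2 -168.    32. ]
heat_sink 0.91 [112.4 164.9] [490.2 194.1   0. ]
heat_sink 0.82 [25.7 91. ] [573.8 304.8  -0. ]
heat_sink 0.77 [367.3  56.9] [ 665.7 -125.     0. ]
sink_face 0.94 [ 11.2 101.5] [559.5 312.4  16. ]
sink_face 0.93 [364.2  35.6] [ 684.4 -112.7   16. ]
sink_face 0.66 [ 96.3 152.2] [508.1 206.4  16. ]
jig 0.93 [365.  184.5] [ 506.4 -156.1    0. ]
brass_wool_tin 0.85 [163.7 254.5] [362.8 121.8   0. ]
solder_spool 0.77 [ 16.9 216.3] [396.5 339.2   0. ]
flux_jar 0.57 [497.1 288.2] [ 368.8 -401.5    0. ]
3.25 [499.1 -34.8 253.3] [ 0.5 -0.5  0.3]
```

View pics/w1.png

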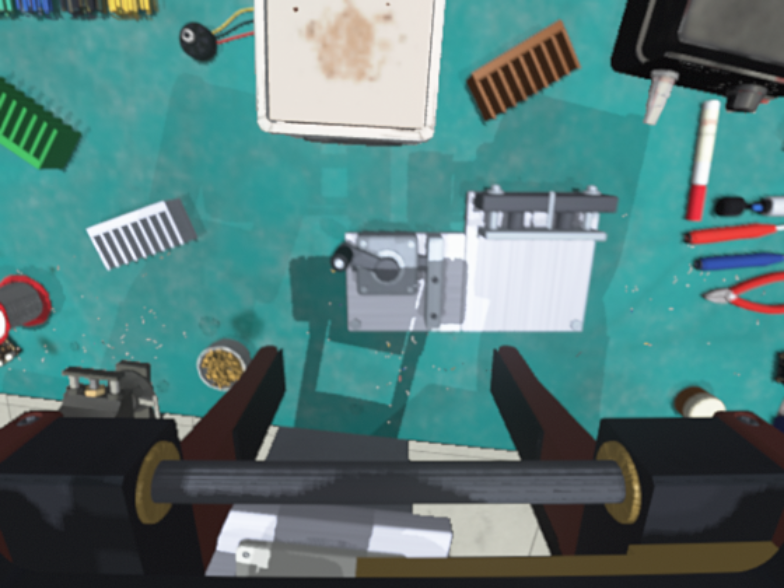

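```bash
python3 - <<'E'
from h import *
np.set_printoptions(precision=1,suppress=True)
C=cal("wrist"); im=ctrl.get_image("wrist")
P=atz(np.array([[581,330],[347,330],[347,234]])/1.4,12,C);print("corners",P)
v=P[1]-P[0];print("yaw",np.degrees(np.arctan2(-v[0],v[1])),np.hypot(*v[:2]))
r=[x for x in ctrl.outline_of("heat_sink","wrist")]
for x in r[:5]: print(x["score"],x["box"])
big=cv2.resize(im[120:250,40:240],None,fx=4,fy=4,interpolation=cv2.INTER_CUBIC)
cv2.imwrite("pics/c1.png",big[:,:,::-1])
E
```

```text
corners [[ 442.9 -243.4   12. ]
 [ 413.6   -4.4   12. ]
 [ 511.8    4.9   12. ]]
yaw 7.003500125762397 240.76361516392382
0.96 [2.0, 57.5, 55.4, 123.1]
0.95 [329.6, 19.9, 410.0, 83.7]
0.63 [61.0, 141.8, 138.1, 189.0]
```

View pics/c1.png

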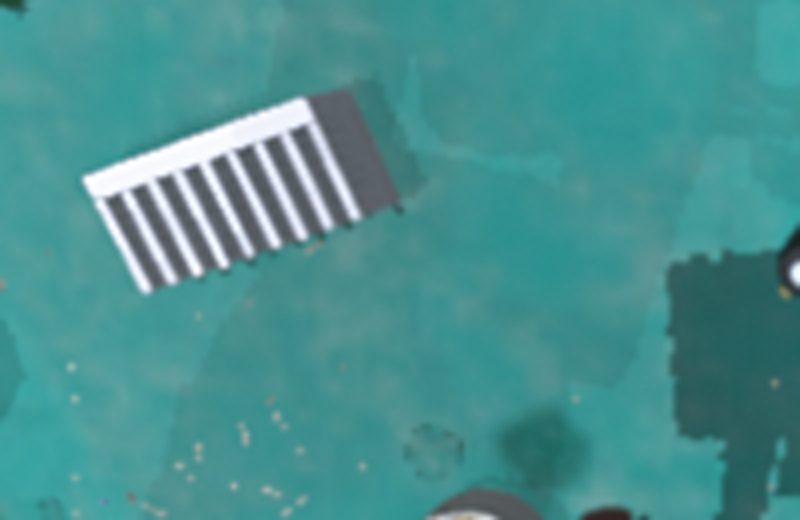

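The silver sink (raw 100,165) fits: loose, silver, its back strip away from the robot. The green (25,90) and brown (367,57) look-alikes stay put. Jig yaw is ≈7°, origin ≈(508.5,-158.7). Next: the grip.

>>> {"fn": "apply_moves", "kwargs": {"targets": [{"tx":0.002,"ty":0.01,"tz":-0.025,"spin":0},{"tx":0.004,"ty":0.02,"tz":-0.05,"spin":0},{"tx":0.006,"ty":0.03,"tz":-0.075,"spin":0},{"tx":0.006,"ty":0.039,"tz":-0.1,"spin":0},{"tx":0.006,"ty":0.039,"tz":-0.117,"spin":0},{"tx":0.006,"ty":0.039,"tz":-0.123,"spin":0},{"tx":0.006,"ty":0.039,"tz":-0.123,"spin":0},{"tx":0.006,"ty":0.039,"tz":-0.123,"spin":0}]}}

```text
t: 4.15
ee_pos: [505.7, 4.7, 130.4]
orientation: [3.136, 0.194, 0.002]
ft_force: [0.4, -0.1, 1.0]
width: 87.5
grasp_force: 0.0
```

```bash
python3 look.py w2.png grip_mid crank_hinge stop_face plate_face jig; python3 - <<'E'
from h import *
np.set_printoptions(precision=1,suppress=True)
C=cal("wrist")
for r in ctrl.outline_of("grip_mid","wrist")[:2]: print(r["score"],r["box"])
E
```

```text
grip_mid 0.57 [276.  229.4] [506.8   4.6  77. ]
crank_hinge 0.76 [324.1 251. ] [493.5 -34.9  77. ]
stop_face 0.96 [365.9 245.9] [481.  -85.5  26. ]
stop_face 0.41 [471.  205.7] [ 532.8 -174.4   26. ]
plate_face 0.64 [469.1 205. ] [ 534.5 -168.2   32. ]
plate_face 0.37 [274.4 233.5] [485.3   3.6  32. ]
plate_face 0.24 [433.7 222.2] [ 514.4 -140.5   32. ]
jig 0.77 [434.8 222. ] [ 505.5 -160.6    0. ]
4.45 [505.5   4.8 130.3] [-0.3 -0.2 -0.1]
0.67 [264.9, 217.0, 288.2, 251.5]
```

View pics/w2.png

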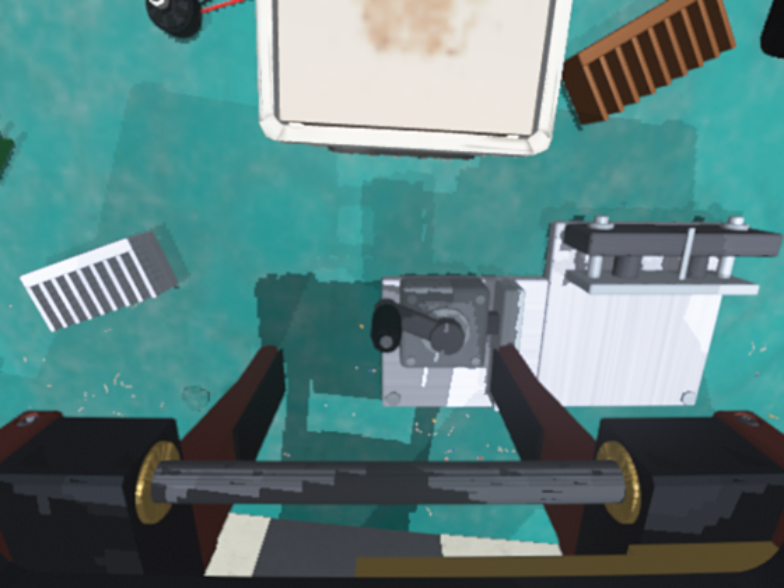

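>>> {"fn": "apply_moves", "kwargs": {"targets": [{"tx":0.001,"ty":-0.001,"tz":-0.02,"spin":0},{"tx":0.001,"ty":-0.001,"tz":-0.04,"spin":0},{"tx":0.001,"ty":-0.001,"tz":-0.055,"spin":0},{"tx":0.001,"ty":-0.001,"tz":-0.065,"spin":0},{"tx":0.001,"ty":-0.001,"tz":-0.07,"spin":0},{"tx":0.001,"ty":-0.001,"tz":-0.07,"spin":0},{"tx":0.001,"ty":-0.001,"tz":-0.07,"spin":0},{"tx":0.001,"ty":-0.001,"tz":-0.07,"spin":0}]}}

```text
t: 5.3
ee_pos: [506.7, 3.9, 60.3]
orientation: [3.135, 0.194, 0.002]
ft_force: [0.2, 0.1, 0.3]
width: 87.5
grasp_force: 0.0
```

>>> {"fn": "apply_moves", "kwargs": {"targets": [{"tx":0,"ty":0,"tz":0,"spin":0},{"tx":0,"ty":0,"tz":0,"spin":0},{"tx":0,"ty":0,"tz":0,"spin":0},{"tx":0,"ty":0,"tz":0,"spin":0},{"tx":0,"ty":0,"tz":0,"spin":0},{"tx":0,"ty":0,"tz":0,"spin":0},{"tx":0,"ty":0,"tz":0,"spin":0},{"tx":0,"ty":0,"tz":0,"spin":0}], "gripper": 1}}

```text
t: 6.1
ee_pos: [506.1, 3.9, 59.6]
orientation: [-3.136, -0.194, 0.0]
ft_force: [-0.1, 0.3, 0.3]
width: 27.4
grasp_force: 0.0
```

```bash
python3 -c "
from h import *
np.set_printoptions(precision=1,suppress=True)
o=ctrl.get_obs();print(o)
h=np.array([493.4,-34.8]);g=o['ee_pos'][:2]-h;print(np.hypot(*g));a=np.arctan2(g[1],g[0]);print('crank',np.pi/2+np.radians(7)-a)
s=np.array([506.1,3.9]); a=np.arctan2(*(s-h)[::-1])
for i in range(1,33):
  b=a-0.2*i; print(i,(40*(np.array([np.cos(b),np.sin(b)])-[np.cos(a),np.sin(a)])))
"
```

```text
{'t': 6.1, 'qpos': array([-0. ,  0.5,  2. ,  0. ,  0.6,  1.4]), 'qvel': array([ 0., -0.,  0., -0.,  0.,  0.]), 'joint_torque': array([ -0. , -48.4, -16.1,   0. ,  -0.1,   0. ]), 'ee_pos': array([506.1,   3.9,  59.6]), 'orientation': array([-3.1, -0.2,  0. ]), 'ft_force': array([-0.1,  0.3,  0.3]), 'moment': array([ 0.,  0., -0.]), 'grasp_force': 0.0, 'width': 27.385476140777122}
40.76844335464952
crank 0.43947519148154934
1 [ 7.3 -3.2]
2 [13.8 -7.9]
3 [ 19.3 -13.7]
4 [ 23.5 -20.5]
5 [ 26.2 -28. ]
6 [ 27.5 -35.9]
7 [ 27.1 -43.8]
8 [ 25.2 -51.6]
9 [ 21.7 -58.8]
10 [ 16.9 -65.2]
11 [ 10.9 -70.5]
12 [  4.  -74.5]
13 [ -3.6 -77. ]
14 [-11.5 -78. ]
15 [-19.5 -77.4]
16 [-27.1 -75.2]
17 [-34.2 -71.6]
18 [-40.5 -66.6]
19 [-45.6 -60.4]
20 [-49.4 -53.4]
21 [-51.7 -45.8]
22 [-52.5 -37.8]
23 [-51.6 -29.9]
24 [-49.2 -22.3]
25 [-45.4 -15.3]
26 [-40.2  -9.2]
27 [-33.9  -4.2]
28 [-26.8  -0.7]
29 [-19.1   1.4]
30 [-11.1   2. ]
31 [-3.2  0.9]
32 [ 4.3 -1.7]
```

Fingers still closing (27 mm); a few more rows.

>>> {"fn": "apply_moves", "kwargs": {"targets": [{"tx":0,"ty":0,"tz":0,"spin":0},{"tx":0,"ty":0,"tz":0,"spin":0},{"tx":0,"ty":0,"tz":0,"spin":0},{"tx":0,"ty":0,"tz":0,"spin":0},{"tx":0,"ty":0,"tz":0,"spin":0},{"tx":0,"ty":0,"tz":0,"spin":0},{"tx":0,"ty":0,"tz":0,"spin":0},{"tx":0,"ty":0,"tz":0,"spin":0}], "gripper": 1}}

```text
t: 6.9
ee_pos: [506.2, 4.4, 59.7]
orientation: [-3.135, -0.194, -0.0]
ft_force: [-0.0, 5.1, 1.2]
width: 16.5
grasp_force: 30.0
```

>>> {"fn": "apply_moves", "kwargs": {"targets": [{"tx":0.0073,"ty":-0.0032,"tz":0,"spin":0},{"tx":0.0138,"ty":-0.0079,"tz":0,"spin":0},{"tx":0.0193,"ty":-0.0137,"tz":0,"spin":0},{"tx":0.0235,"ty":-0.0205,"tz":0,"spin":0},{"tx":0.0262,"ty":-0.028,"tz":0,"spin":0},{"tx":0.0275,"ty":-0.0359,"tz":0,"spin":0},{"tx":0.0271,"ty":-0.0438,"tz":0,"spin":0},{"tx":0.0252,"ty":-0.0516,"tz":0,"spin":0}]}}

```text
t: 7.7
ee_pos: [529.9, -48.1, 59.4]
orientation: [-3.135, -0.193, 0.004]
ft_force: [-6.8, 5.3, 6.2]
width: 16.2
grasp_force: 30.0
```

>>> {"fn": "apply_moves", "kwargs": {"targets": [{"tx":-0.0045,"ty":-0.0072,"tz":0,"spin":0},{"tx":-0.0093,"ty":-0.0136,"tz":0,"spin":0},{"tx":-0.0153,"ty":-0.0189,"tz":0,"spin":0},{"tx":-0.0222,"ty":-0.0229,"tz":0,"spin":0},{"tx":-0.0298,"ty":-0.0254,"tz":0,"spin":0},{"tx":-0.0377,"ty":-0.0264,"tz":0,"spin":0},{"tx":-0.0457,"ty":-0.0258,"tz":0,"spin":0},{"tx":-0.0533,"ty":-0.0236,"tz":0,"spin":0}]}}

```text
t: 8.5
ee_pos: [479.5, -71.2, 59.7]
orientation: [-3.135, -0.192, -0.006]
ft_force: [7.2, 9.0, -6.1]
width: 15.9
grasp_force: 30.0
```

>>> {"fn": "apply_moves", "kwargs": {"targets": [{"tx":-0.0064,"ty":0.0046,"tz":0,"spin":0},{"tx":-0.0124,"ty":0.0096,"tz":0,"spin":0},{"tx":-0.0175,"ty":0.0158,"tz":0,"spin":0},{"tx":-0.0213,"ty":0.0228,"tz":0,"spin":0},{"tx":-0.0236,"ty":0.0304,"tz":0,"spin":0},{"tx":-0.0244,"ty":0.0384,"tz":0,"spin":0},{"tx":-0.0235,"ty":0.0463,"tz":0,"spin":0},{"tx":-0.0211,"ty":0.0539,"tz":0,"spin":0}]}}

```text
t: 9.3
ee_pos: [456.0, -16.9, 59.6]
orientation: [-3.135, -0.194, 0.003]
ft_force: [-4.1, -2.0, 3.4]
width: 16.1
grasp_force: 30.0
```

>>> {"fn": "apply_moves", "kwargs": {"targets": [{"tx":0.0038,"ty":0.007,"tz":0,"spin":0},{"tx":0.009,"ty":0.0131,"tz":0,"spin":0},{"tx":0.0153,"ty":0.0181,"tz":0,"spin":0},{"tx":0.0224,"ty":0.0216,"tz":0,"spin":0},{"tx":0.0301,"ty":0.0237,"tz":0,"spin":0},{"tx":0.0381,"ty":0.0243,"tz":0,"spin":0},{"tx":0.046,"ty":0.0232,"tz":0,"spin":0},{"tx":0.0525,"ty":0.021,"tz":0,"spin":0}]}}

```text
t: 10.1
ee_pos: [508.8, 3.5, 59.4]
orientation: [-3.135, -0.194, 0.005]
ft_force: [-18.9, 11.9, 12.1]
width: 16.4
grasp_force: 30.0
```

>>> {"fn": "apply_moves", "kwargs": {"targets": [{"tx":-0.001,"ty":0,"tz":0,"spin":0},{"tx":-0.001,"ty":0,"tz":0,"spin":0},{"tx":-0.001,"ty":0,"tz":0,"spin":0},{"tx":-0.001,"ty":0,"tz":0,"spin":0},{"tx":-0.001,"ty":0,"tz":0,"spin":0},{"tx":-0.001,"ty":0,"tz":0,"spin":0},{"tx":-0.001,"ty":0,"tz":0,"spin":0},{"tx":-0.001,"ty":0,"tz":0,"spin":0}], "gripper": -1}}

```text
t: 10.9
ee_pos: [508.4, 3.6, 59.7]
orientation: [3.136, 0.194, 0.0]
ft_force: [-0.1, 0.1, 0.4]
width: 76.4
grasp_force: 0.0
```

>>> {"fn": "apply_moves", "kwargs": {"targets": [{"tx":-0.001,"ty":0,"tz":0.015,"spin":0},{"tx":-0.001,"ty":0,"tz":0.03,"spin":0},{"tx":-0.001,"ty":0,"tz":0.05,"spin":0},{"tx":-0.001,"ty":0.02,"tz":0.08,"spin":0},{"tx":-0.001,"ty":0.04,"tz":0.1,"spin":0},{"tx":-0.001,"ty":0.06,"tz":0.11,"spin":0},{"tx":-0.001,"ty":0.075,"tz":0.12,"spin":0},{"tx":-0.001,"ty":0.075,"tz":0.12,"spin":0}]}}

```text
t: 11.7
ee_pos: [508.2, 80.0, 180.8]
orientation: [-3.135, -0.197, -0.004]
ft_force: [-0.4, 0.3, 0.4]
width: 87.6
grasp_force: 0.0
```

```bash
python3 look.py w3.png grip_mid crank_hinge stop_face plate_face jig heat_sink sink_face brass_wool_tin solder_spool; python3 - <<'E'
from h import *
np.set_printoptions(precision=2,suppress=True)
# sink pose from w1 crop corners is stale in pose; refine with this view's outline
C=cal("wrist")
for r in ctrl.outline_of("heat_sink","wrist"): print(r["score"],r["box"])
E
```

```text
grip_mid 0.56 [360.4 219.7] [509.5   0.9  77. ]
crank_hinge 0.63 [394.5 240.1] [493.4 -35.9  77. ]
stop_face 0.84 [445.  237.3] [ 485.1 -116.6   26. ]
plate_face 0.84 [504.7 202.4] [ 534.8 -166.2   32. ]
jig 0.63 [471.2 217.6] [ 505.2 -157.9    0. ]
heat_sink 0.79 [174.  191.8] [492.1 198.2   0. ]
heat_sink 0.72 [ 78.8 105.1] [576.2 304.    0. ]
sink_face 0.76 [ 62.7 118. ] [562. 312.  16.]
sink_face 0.74 [496.5  45.4] [ 685.5 -115.9   16. ]
sink_face 0.61 [164.9 184.7] [503.6 203.4  16. ]
brass_wool_tin 0.6 [228.4 296.2] [360.  124.2   0. ]
solder_spool 0.79 [ 59.3 247.9] [401.5 340.6   0. ]
solder_spool 0.22 [473.6 216.6] [ 506.8 -160.4    0. ]
12.2 [507.3  78.2 179.4] [-0.4  0.2 -1. ]
0.92 [14.6, 61.6, 116.9, 145.8]
0.73 [467.0, 24.6, 557.3, 103.2]
0.59 [124.4, 169.7, 209.3, 225.5]
0.54 [345.3, 205.5, 370.5, 236.3]
0.53 [207.2, 278.8, 247.9, 324.8]
```

View pics/w3.png

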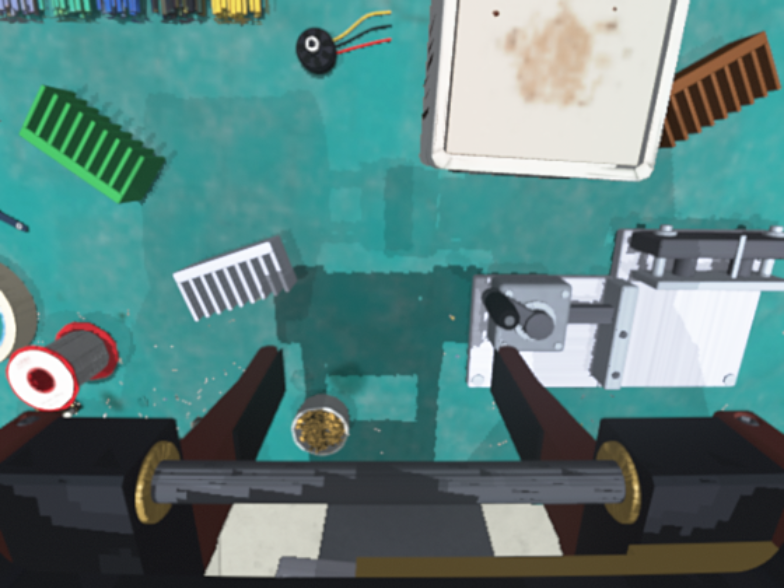

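```bash
cat > sink.py <<'E'
from h import *
np.set_printoptions(precision=1,suppress=True)
import sys
def top(box,z=32,thr=170):
    C=cal("wrist"); im=ctrl.get_image("wrist")
    l,t,r,b=box; m=np.zeros((420,560),np.uint8)
    sub=im[t:b,l:r].astype(int); mm=(sub.min(2)>thr)
    m[t:b,l:r]=mm
    n,lab,st,_=cv2.connectedComponentsWithStats(m); k=1+np.argmax(st[1:,4]); ys,xs=np.where(lab==k)
    W=atz(np.c_[xs,ys],z,C)[:,:2].astype(np.float32)
    return cv2.minAreaRect(W),len(xs)
if __name__=="__main__":
    for thr in (140,170,200):
        print(thr,top([int(x) for x in sys.argv[1:5]],32,thr))
    print(ctrl.get_obs()["ee_pos"])
E
python3 sink.py 118 165 215 235
```

```text
140 (((489.5321044921875, 198.0482635498047), (41.421939849853516, 80.8180160522461), 25.26988983154297), 1462)
170 (((489.54901123046875, 198.04515075683594), (40.82130432128906, 80.23295593261719), 24.96990966796875), 1252)
200 (((489.81671142578125, 198.06637573242188), (39.75993728637695, 79.25554656982422), 25.47038459777832), 1030)
[507.4  78.5 179.6]
```

>>> {"fn": "apply_moves", "kwargs": {"targets": [{"tx":-0.002,"ty":0.015,"tz":-0.005,"spin":8.5},{"tx":-0.004,"ty":0.03,"tz":-0.01,"spin":17},{"tx":-0.006,"ty":0.045,"tz":-0.015,"spin":25.5},{"tx":-0.008,"ty":0.06,"tz":-0.02,"spin":34},{"tx":-0.01,"ty":0.075,"tz":-0.025,"spin":42.5},{"tx":-0.012,"ty":0.09,"tz":-0.03,"spin":51},{"tx":-0.015,"ty":0.105,"tz":-0.04,"spin":59.5},{"tx":-0.018,"ty":0.119,"tz":-0.05,"spin":68}]}}

```text
t: 13.2
ee_pos: [489.5, 198.4, 129.6]
orientation: [2.485, 1.922, 0.001]
ft_force: [-0.4, 0.3, -0.6]
width: 88.1
grasp_force: 0.0
```

>>> {"fn": "apply_moves", "kwargs": {"targets": [{"tx":0,"ty":0,"tz":0,"spin":8.5},{"tx":0,"ty":0,"tz":-0.01,"spin":17},{"tx":0,"ty":0,"tz":-0.02,"spin":25.5},{"tx":0,"ty":0,"tz":-0.03,"spin":34},{"tx":0,"ty":0,"tz":-0.04,"spin":40},{"tx":0,"ty":0,"tz":-0.04,"spin":40},{"tx":0,"ty":0,"tz":-0.04,"spin":40},{"tx":0,"ty":0,"tz":-0.04,"spin":40}]}}

```text
t: 14.0
ee_pos: [489.8, 197.8, 90.2]
orientation: [1.688, 2.649, 0.001]
ft_force: [0.9, -0.4, -0.2]
width: 87.8
grasp_force: 0.0
```

```bash
python3 - <<'E'
from h import *
from sink import top
C=cal("wrist"); im=ctrl.get_image("wrist"); save("w4.png",im,1.4)
c,s=np.cos(np.radians(25.2)),np.sin(np.radians(25.2))
P=[[489.6+c*a-s*b,198+s*a+c*b,32] for a,b in((20,40),(20,-40),(-20,-40),(-20,40))]
uv=proj(P,C);print(uv)
l,t=np.floor(uv.min(0)).astype(int)-12;r,b=np.ceil(uv.max(0)).astype(int)+12
for th in(140,170,200):print(top([max(l,0),max(t,0),min(r,559),min(b,419)],32,th))
print(ctrl.get_obs())
E
```

```text
[[303.9 176.3]
 [301.5 273. ]
 [252.6 273.1]
 [249.6 176.5]]
(((490.0425720214844, 198.35006713867188), (40.75754165649414, 80.2878646850586), 25.038240432739258), 2234)
(((490.3763732910156, 198.11268615722656), (39.58873748779297, 79.53858947753906), 25.017475128173828), 1143)
(((500.46014404296875, 211.06175231933594), (9.330650329589844, 31.00693702697754), 26.57670021057129), 377)
{'t': 14.2, 'qpos': array([ 0.4,  0.5,  1.9, -0. ,  0.7, -0.1]), 'qvel': array([ 0.,  0.,  0., -0., -0., -0.]), 'joint_torque': array([  0. , -49. , -18.6,   0. ,   0. ,   0. ]), 'ee_pos': array([489.7, 197.7,  90.1]), 'orientation': array([1.7, 2.6, 0. ]), 'ft_force': array([-0.4,  0.3, -0.3]), 'moment': array([-0. , -0.1,  0. ]), 'grasp_force': 0.0, 'width': 88.01908472522108}
```

View pics/w4.png

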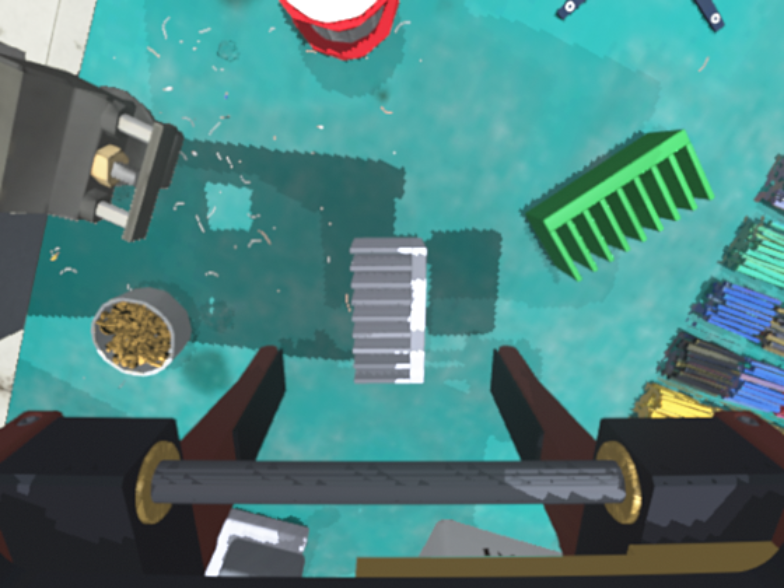

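>>> {"fn": "apply_moves", "kwargs": {"targets": [{"tx":0,"ty":0,"tz":-0.025,"spin":0},{"tx":0,"ty":0,"tz":-0.045,"spin":0},{"tx":0,"ty":0,"tz":-0.06,"spin":0},{"tx":0,"ty":0,"tz":-0.072,"spin":0},{"tx":0,"ty":0,"tz":-0.08,"spin":0},{"tx":0,"ty":0,"tz":-0.083,"spin":0},{"tx":0,"ty":0,"tz":-0.083,"spin":0},{"tx":0,"ty":0,"tz":-0.083,"spin":0}]}}

```text
t: 15.0
ee_pos: [489.8, 197.8, 7.1]
orientation: [1.686, 2.651, 0.001]
ft_force: [-0.3, -0.6, 0.3]
width: 87.8
grasp_force: 0.0
```

>>> {"fn": "apply_moves", "kwargs": {"targets": [{"tx":0,"ty":0,"tz":0,"spin":0},{"tx":0,"ty":0,"tz":0,"spin":0},{"tx":0,"ty":0,"tz":0,"spin":0},{"tx":0,"ty":0,"tz":0,"spin":0},{"tx":0,"ty":0,"tz":0,"spin":0},{"tx":0,"ty":0,"tz":0,"spin":0},{"tx":0,"ty":0,"tz":0,"spin":0},{"tx":0,"ty":0,"tz":0,"spin":0}], "gripper": 1}}

```text
t: 15.8
ee_pos: [489.4, 197.6, 6.7]
orientation: [-1.686, -2.651, 0.0]
ft_force: [-0.2, -0.2, 0.1]
width: 40.0
grasp_force: 30.0
```

>>> {"fn": "apply_moves", "kwargs": {"targets": [{"tx":0,"ty":0,"tz":0.03,"spin":0},{"tx":0,"ty":0,"tz":0.07,"spin":0},{"tx":0,"ty":-0.02,"tz":0.11,"spin":0},{"tx":0,"ty":-0.06,"tz":0.13,"spin":-3},{"tx":0,"ty":-0.105,"tz":0.13,"spin":-6},{"tx":0,"ty":-0.15,"tz":0.13,"spin":-9},{"tx":-0.001,"ty":-0.195,"tz":0.13,"spin":-12},{"tx":-0.002,"ty":-0.24,"tz":0.13,"spin":-15}]}}

```text
t: 16.6
ee_pos: [486.9, -44.0, 136.7]
orientation: [-2.02, -2.406, 0.0]
ft_force: [0.0, -0.5, -1.4]
width: 40.2
grasp_force: 30.0
```

>>> {"fn": "apply_moves", "kwargs": {"targets": [{"tx":-0.001,"ty":-0.04,"tz":0,"spin":-3},{"tx":-0.001,"ty":-0.08,"tz":0,"spin":-3},{"tx":-0.001,"ty":-0.11,"tz":-0.005,"spin":-3},{"tx":-0.001,"ty":-0.119,"tz":-0.03,"spin":-3},{"tx":-0.001,"ty":-0.119,"tz":-0.06,"spin":-3},{"tx":-0.001,"ty":-0.119,"tz":-0.08,"spin":-3},{"tx":-0.001,"ty":-0.119,"tz":-0.09,"spin":-3},{"tx":-0.001,"ty":-0.119,"tz":-0.09,"spin":-3}]}}

```text
t: 17.4
ee_pos: [485.4, -161.0, 45.5]
orientation: [-2.078, -2.353, 0.002]
ft_force: [0.4, -0.5, -0.7]
width: 40.2
grasp_force: 30.0
```

```bash
python3 - <<'E'
from h import *
np.set_printoptions(precision=2,suppress=True)
C=cal("wrist"); im=ctrl.get_image("wrist"); save("w5.png",im,1.4)
for n,z in(("stop_face",26),("plate_face",32),("jig",0),("crank_hinge",77)):
    for r in ctrl.pinpoint(n,"wrist")[:2]: print(n,r["score"],r["uv"],atz(r["uv"],z,C))
print(ctrl.get_obs())
E
```

```text
stop_face 0.9 [285.9, 178.3] [[ 485.09 -113.96   26.  ]]
plate_face 0.69 [353.8, 268.0] [[ 536.38 -165.76   32.  ]]
jig 0.7 [304.8, 233.6] [[ 505.77 -158.32    0.  ]]
{'t': 17.65, 'qpos': array([-0.34,  0.54,  1.97, -0.  ,  0.63, -0.47]), 'qvel': array([-0., -0.,  0., -0., -0.,  0.]), 'joint_torque': array([ -0.02, -49.73, -15.68,   0.04,   0.05,   0.  ]), 'ee_pos': array([ 487.26, -161.51,   47.72]), 'orientation': array([2.08, 2.35, 0.  ]), 'ft_force': array([ 0.25,  0.2 , -2.36]), 'moment': array([-0.05, -0.04, -0.01]), 'grasp_force': 29.999826550483704, 'width': 40.019626517527705}
```

View pics/w5.png

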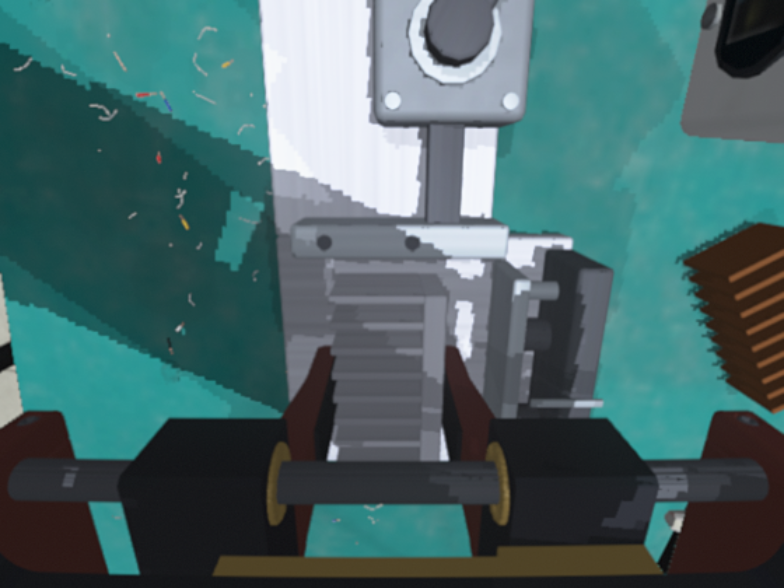

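>>> {"fn": "apply_moves", "kwargs": {"targets": [{"tx":0,"ty":0,"tz":-0.008,"spin":0},{"tx":0,"ty":0,"tz":-0.016,"spin":0},{"tx":0,"ty":0,"tz":-0.022,"spin":0},{"tx":0,"ty":0,"tz":-0.025,"spin":0},{"tx":0,"ty":0,"tz":-0.0275,"spin":0},{"tx":0,"ty":0,"tz":-0.0275,"spin":0},{"tx":0,"ty":0,"tz":-0.0275,"spin":0},{"tx":0,"ty":0,"tz":-0.0275,"spin":0}]}}

```text
t: 18.45
ee_pos: [486.5, -161.4, 19.2]
orientation: [2.08, 2.354, 0.0]
ft_force: [-0.1, 0.1, -1.8]
width: 40.3
grasp_force: 30.0
```

>>> {"fn": "apply_moves", "kwargs": {"targets": [{"tx":-0.0002,"ty":0.0015,"tz":0,"spin":0},{"tx":-0.0004,"ty":0.003,"tz":0,"spin":0},{"tx":-0.0004,"ty":0.0035,"tz":0,"spin":0},{"tx":-0.0005,"ty":0.004,"tz":0,"spin":0},{"tx":-0.0005,"ty":0.0045,"tz":0,"spin":0},{"tx":-0.0005,"ty":0.0045,"tz":0,"spin":0},{"tx":-0.0005,"ty":0.0045,"tz":0,"spin":0},{"tx":-0.0005,"ty":0.0045,"tz":0,"spin":0}]}}

```text
t: 19.25
ee_pos: [486.0, -156.9, 19.2]
orientation: [2.08, 2.355, 0.0]
ft_force: [-0.7, -0.0, -0.6]
width: 40.3
grasp_force: 30.0
```

>>> {"fn": "apply_moves", "kwargs": {"targets": [{"tx":0,"ty":0.0003,"tz":0,"spin":0},{"tx":0,"ty":0.0006,"tz":0,"spin":0},{"tx":0,"ty":0.0009,"tz":0,"spin":0},{"tx":-0.0001,"ty":0.0012,"tz":0,"spin":0},{"tx":-0.0001,"ty":0.0012,"tz":0,"spin":0},{"tx":-0.0001,"ty":0.0012,"tz":0,"spin":0},{"tx":-0.0001,"ty":0.0012,"tz":0,"spin":0},{"tx":-0.0001,"ty":0.0012,"tz":0,"spin":0}]}}

```text
t: 20.05
ee_pos: [485.8, -155.7, 19.2]
orientation: [2.08, 2.355, -0.0]
ft_force: [1.4, 1.6, -2.0]
width: 40.3
grasp_force: 30.0
```

>>> {"fn": "apply_moves", "kwargs": {"targets": [{"tx":0,"ty":0.0003,"tz":0,"spin":0},{"tx":0,"ty":0.0006,"tz":0,"spin":0},{"tx":0,"ty":0.0009,"tz":0,"spin":0},{"tx":-0.0001,"ty":0.0012,"tz":0,"spin":0},{"tx":-0.0001,"ty":0.0012,"tz":0,"spin":0},{"tx":-0.0001,"ty":0.0012,"tz":0,"spin":0},{"tx":-0.0001,"ty":0.0012,"tz":0,"spin":0},{"tx":-0.0001,"ty":0.0012,"tz":0,"spin":0}]}}

```text
t: 20.85
ee_pos: [486.2, -155.2, 19.3]
orientation: [2.079, 2.354, -0.0]
ft_force: [-0.9, -5.6, -2.0]
width: 40.3
grasp_force: 30.0
```

```bash
python3 -c "
from h import *
for i in range(4):
  ctrl.get_image('wrist'); o=ctrl.get_obs(); print(o['ft_force'].round(1),o['ee_pos'].round(1),o['moment'].round(2))"
```

```text
[ 0.3 -6.5 -1.9] [ 486.2 -155.2   19.3] [-1.08 -0.04 -0.05]
[-1.2 -6.4 -2.7] [ 486.2 -155.2   19.3] [-1.06 -0.08  0.03]
[-0.4 -5.8 -1.4] [ 486.2 -155.2   19.3] [-0.98 -0.04 -0.09]
[-0.  -5.6 -1.8] [ 486.2 -155.2   19.4] [-1.05 -0.07 -0.03]
```

>>> {"fn": "apply_moves", "kwargs": {"targets": [{"tx":0,"ty":-0.0003,"tz":-0.0003,"spin":0},{"tx":0,"ty":-0.0006,"tz":-0.0005,"spin":0},{"tx":0,"ty":-0.0006,"tz":-0.0006,"spin":0},{"tx":0,"ty":-0.0006,"tz":-0.0006,"spin":0},{"tx":0,"ty":-0.0006,"tz":-0.0006,"spin":0},{"tx":0,"ty":-0.0006,"tz":-0.0006,"spin":0},{"tx":0,"ty":-0.0006,"tz":-0.0006,"spin":0},{"tx":0,"ty":-0.0006,"tz":-0.0006,"spin":0}]}}

```text
t: 21.85
ee_pos: [486.0, -155.2, 18.7]
orientation: [2.079, 2.354, 0.0]
ft_force: [2.3, -4.6, -0.9]
width: 40.3
grasp_force: 30.0
```

>>> {"fn": "apply_moves", "kwargs": {"targets": [{"tx":0,"ty":0,"tz":0,"spin":0},{"tx":0,"ty":0,"tz":0,"spin":0},{"tx":0,"ty":0,"tz":0,"spin":0},{"tx":0,"ty":0,"tz":0,"spin":0},{"tx":0,"ty":0,"tz":0,"spin":0},{"tx":0,"ty":0,"tz":0,"spin":0},{"tx":0,"ty":0,"tz":0,"spin":0},{"tx":0,"ty":0,"tz":0,"spin":0}], "gripper": -0.18}}

```text
t: 22.65
ee_pos: [485.7, -155.1, 18.6]
orientation: [2.08, 2.355, 0.0]
ft_force: [0.1, -0.1, -0.2]
width: 51.7
grasp_force: 0.0
```

>>> {"fn": "apply_moves", "kwargs": {"targets": [{"tx":0,"ty":0,"tz":0.015,"spin":0},{"tx":0,"ty":0,"tz":0.035,"spin":0},{"tx":0,"ty":0,"tz":0.06,"spin":0},{"tx":-0.006,"ty":-0.0007,"tz":0.075,"spin":-8.5},{"tx":-0.012,"ty":-0.0015,"tz":0.085,"spin":-17},{"tx":-0.018,"ty":-0.0022,"tz":0.085,"spin":-25.5},{"tx":-0.024,"ty":-0.003,"tz":0.085,"spin":-34},{"tx":-0.03,"ty":-0.0036,"tz":0.085,"spin":-42.5}]}}

```text
t: 23.45
ee_pos: [455.5, -158.7, 103.8]
orientation: [2.796, 1.432, 0.0]
ft_force: [-0.0, 0.8, -0.5]
width: 52.4
grasp_force: 0.0
```

>>> {"fn": "apply_moves", "kwargs": {"targets": [{"tx":-0.004,"ty":-0.0003,"tz":0,"spin":-8.5},{"tx":-0.008,"ty":-0.0006,"tz":0,"spin":-17},{"tx":-0.008,"ty":-0.0006,"tz":0,"spin":-25.5},{"tx":-0.008,"ty":-0.0006,"tz":0,"spin":-34},{"tx":-0.008,"ty":-0.0006,"tz":0,"spin":-42.5},{"tx":-0.008,"ty":-0.0006,"tz":0,"spin":-47.5},{"tx":-0.008,"ty":-0.0006,"tz":0,"spin":-47.5},{"tx":-0.008,"ty":-0.0006,"tz":0,"spin":-47.5}], "gripper": 0.09}}

```text
t: 24.25
ee_pos: [447.7, -159.3, 103.6]
orientation: [-3.135, -0.198, -0.0]
ft_force: [-0.5, -1.2, 0.6]
width: 39.9
grasp_force: 0.0
```

```bash
python3 - <<'E'
from h import *
np.set_printoptions(precision=2,suppress=True)
C=cal("wrist"); im=ctrl.get_image("wrist"); save("w6.png",im,1.4)
for n,z in(("stop_face",26),("plate_face",32),("jig",0),("heat_sink",12),("sink_face",28)):
    for r in ctrl.pinpoint(n,"wrist")[:2]: print(n,r["score"],r["uv"],atz(r["uv"],z,C))
print(ctrl.get_obs())
E
```

```text
stop_face 0.69 [227.5, 169.6] [[ 485.06 -115.72   26.  ]]
plate_face 0.76 [302.6, 111.9] [[ 535.82 -167.97   32.  ]]
jig 0.83 [281.4, 146.7] [[ 505.72 -156.69    0.  ]]
heat_sink 0.57 [277.9, 171.9] [[ 485.75 -156.17   12.  ]]
sink_face 0.93 [277.4, 151.0] [[ 504.81 -153.27   28.  ]]
{'t': 24.55, 'qpos': array([-0.37,  0.4 ,  2.03, -0.  ,  0.71,  1.08]), 'qvel': array([ 0.,  0., -0.,  0., -0.,  0.]), 'joint_torque': array([ -0.  , -43.47, -17.96,   0.03,  -0.06,  -0.01]), 'ee_pos': array([ 447.72, -159.26,  103.57]), 'orientation': array([-3.14, -0.2 ,  0.  ]), 'ft_force': array([ 0.35,  0.32, -0.12]), 'moment': array([ 0.04,  0.02, -0.01]), 'grasp_force': 0.0, 'width': 40.138372918398375}
```

View pics/w6.png

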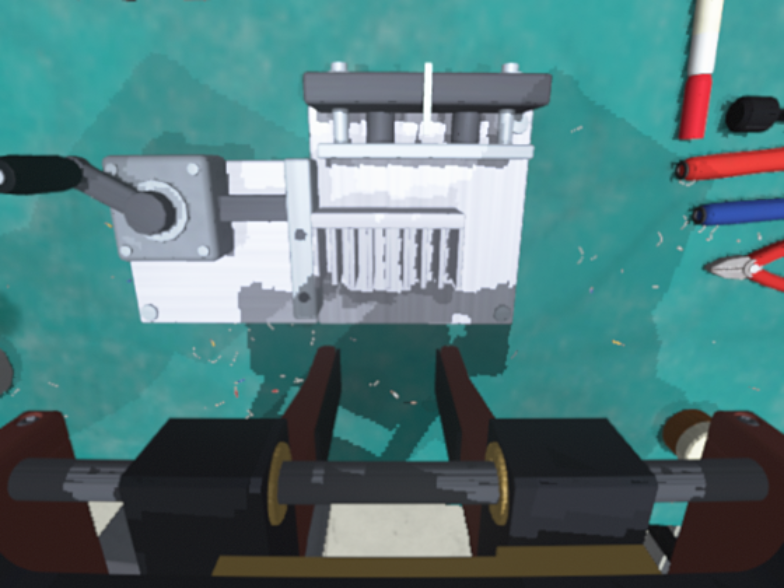

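>>> {"fn": "apply_moves", "kwargs": {"targets": [{"tx":0,"ty":0,"tz":-0.02,"spin":0},{"tx":0,"ty":0,"tz":-0.04,"spin":0},{"tx":0,"ty":0,"tz":-0.06,"spin":0},{"tx":0,"ty":0,"tz":-0.075,"spin":0},{"tx":0,"ty":0,"tz":-0.082,"spin":0},{"tx":0,"ty":0,"tz":-0.083,"spin":0},{"tx":0,"ty":0,"tz":-0.083,"spin":0},{"tx":0,"ty":0,"tz":-0.083,"spin":0}]}}

```text
t: 25.35
ee_pos: [448.3, -159.5, 21.2]
orientation: [3.135, 0.194, 0.002]
ft_force: [-0.0, -0.4, 0.0]
width: 40.1
grasp_force: 0.0
```

>>> {"fn": "apply_moves", "kwargs": {"targets": [{"tx":0.0025,"ty":0.0003,"tz":0,"spin":0},{"tx":0.005,"ty":0.0006,"tz":0,"spin":0},{"tx":0.0075,"ty":0.0009,"tz":0,"spin":0},{"tx":0.01,"ty":0.0012,"tz":0,"spin":0},{"tx":0.0125,"ty":0.0015,"tz":0,"spin":0},{"tx":0.015,"ty":0.0018,"tz":0,"spin":0},{"tx":0.0175,"ty":0.0021,"tz":0,"spin":0},{"tx":0.02,"ty":0.0024,"tz":0,"spin":0}]}}

```text
t: 26.15
ee_pos: [467.9, -156.8, 20.5]
orientation: [-3.136, -0.194, 0.0]
ft_force: [-0.3, 0.9, -0.7]
width: 40.1
grasp_force: 0.1
```

>>> {"fn": "apply_moves", "kwargs": {"targets": [{"tx":0.0015,"ty":0.0002,"tz":0,"spin":0},{"tx":0.003,"ty":0.0004,"tz":0,"spin":0},{"tx":0.0045,"ty":0.0006,"tz":0,"spin":0},{"tx":0.006,"ty":0.0007,"tz":0,"spin":0},{"tx":0.0075,"ty":0.0009,"tz":0,"spin":0},{"tx":0.009,"ty":0.0011,"tz":0,"spin":0},{"tx":0.0105,"ty":0.0013,"tz":0,"spin":0},{"tx":0.012,"ty":0.0015,"tz":0,"spin":0}]}}

```text
t: 26.95
ee_pos: [479.8, -155.3, 20.6]
orientation: [-3.136, -0.194, 0.0]
ft_force: [-0.3, -0.8, 0.6]
width: 40.2
grasp_force: 0.1
```

>>> {"fn": "apply_moves", "kwargs": {"targets": [{"tx":0.001,"ty":0.0001,"tz":0,"spin":0},{"tx":0.002,"ty":0.0002,"tz":0,"spin":0},{"tx":0.003,"ty":0.0004,"tz":0,"spin":0},{"tx":0.004,"ty":0.0005,"tz":0,"spin":0},{"tx":0.005,"ty":0.0006,"tz":0,"spin":0},{"tx":0.006,"ty":0.0007,"tz":0,"spin":0},{"tx":0.006,"ty":0.0007,"tz":0,"spin":0},{"tx":0.006,"ty":0.0007,"tz":0,"spin":0}]}}

```text
t: 27.75
ee_pos: [484.9, -154.5, 20.4]
orientation: [-3.135, -0.194, 0.003]
ft_force: [-5.0, -0.7, 1.4]
width: 40.0
grasp_force: 2.5
```

```bash
cat > f.py <<'E'
from h import *
L=[]
for i in range(4):
  ctrl.get_image('wrist'); o=ctrl.get_obs(); L.append(np.r_[o['ft_force'],o['ee_pos'],o['moment']])
print(o['t'],np.mean(L,0).round(2))
E
python3 f.py
```

```text
27.95 [-4.6500e+00 -9.6000e-01  1.7200e+00  4.8488e+02 -1.5448e+02  2.0400e+01
 -1.7000e-01  8.0000e-01 -6.0000e-02]
```

>>> {"fn": "apply_moves", "kwargs": {"targets": [{"tx":0.001,"ty":0.0001,"tz":0,"spin":0},{"tx":0.002,"ty":0.0002,"tz":0,"spin":0},{"tx":0.003,"ty":0.0004,"tz":0,"spin":0},{"tx":0.004,"ty":0.0005,"tz":0,"spin":0},{"tx":0.005,"ty":0.0006,"tz":0,"spin":0},{"tx":0.006,"ty":0.0007,"tz":0,"spin":0},{"tx":0.006,"ty":0.0007,"tz":0,"spin":0},{"tx":0.006,"ty":0.0007,"tz":0,"spin":0}]}}

```text
t: 28.75
ee_pos: [489.4, -153.6, 20.1]
orientation: [-3.134, -0.194, 0.007]
ft_force: [-7.9, -1.9, 4.0]
width: 40.0
grasp_force: 4.5
```

```bash
python3 f.py
```

```text
28.95 [-9.0300e+00 -2.5500e+00  3.6400e+00  4.8938e+02 -1.5364e+02  2.0110e+01
 -4.3000e-01  1.4300e+00 -6.0000e-02]
```

>>> {"fn": "apply_moves", "kwargs": {"targets": [{"tx":0.0005,"ty":0.0001,"tz":0,"spin":0},{"tx":0.001,"ty":0.0001,"tz":0,"spin":0},{"tx":0.0014,"ty":0.0002,"tz":0,"spin":0},{"tx":0.0014,"ty":0.0002,"tz":0,"spin":0},{"tx":0.0014,"ty":0.0002,"tz":0,"spin":0},{"tx":0.0014,"ty":0.0002,"tz":0,"spin":0},{"tx":0.0014,"ty":0.0002,"tz":0,"spin":0},{"tx":0.0014,"ty":0.0002,"tz":0,"spin":0}]}}

```text
t: 29.75
ee_pos: [490.3, -153.4, 20.0]
orientation: [-3.134, -0.195, 0.008]
ft_force: [-9.6, -3.6, 4.0]
width: 40.2
grasp_force: 5.2
```

```bash
python3 f.py; python3 - <<'E'
from h import *
np.set_printoptions(precision=1,suppress=True)
C=cal("wrist"); im=ctrl.get_image("wrist")
for n,z in(("stop_face",26),("plate_face",32),("sink_face",28),("grip_mid",77)):
    for r in ctrl.pinpoint(n,"wrist")[:1]: print(n,r["score"],np.array(r["uv"]),atz(r["uv"],z,C))
cv2.imwrite("pics/w7.png",cv2.resize(im[:320,100:460],None,fx=1.85,fy=1.85,interpolation=cv2.INTER_CUBIC)[:,:,::-1])
E
```

```text
29.95 [-1.0190e+01 -3.1100e+00  4.1300e+00  4.9029e+02 -1.5343e+02  2.0040e+01
 -5.6000e-01  1.6400e+00 -9.0000e-02]
plate_face 0.87 [315.6 184. ] [[ 543.5 -167.4   32. ]]
sink_face 0.93 [279.5 181.8] [[ 541.4 -149.3   28. ]]
```

View pics/w7.png

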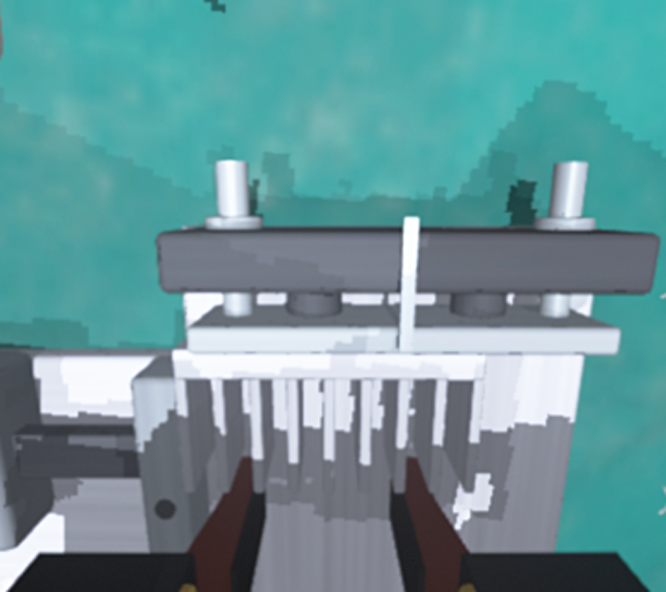

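The sink's back lies flush on the plate and its left end is against the stop. Push is about 10.5 N, with plate travel around 9 mm. Handing in.

```bash
python3 -c "
from workcell import ctrl
print(ctrl.close_job())"
```

```text
the job is handed in; nothing more can be done
None
```

I wound the crank to its end and set the heat sink flat on the jig, left end against the side stop. It was handed in with the arm still pushing its back squarely on the press plate at about 10 N (roughly 9 mm of plate travel), and the tin, spool and jar were not touched.

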